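Set the lemon slicer and hold its pusher open

TASK

Get the lemon slicer ready for the next lemon: take the steel thickness plate by its blue tab out of its wooden rest, push it fully home in the slot of the slicer's end block and let go of it. Then draw the sprung pusher rod out by its black knob until the yellow pointer stands on the red line (the red ring on the rod is then just out of its tube), and finish while still holding the knob there, so that a colleague can lay a lemon in. Leave the lemon, the pink bowl and the grey mug where they are.

Things in the scene. Friction and masses are not known exactly. Their poses are not given: they have to be found in the camera images.
- slicer: Fixed lemon slicer: steel base 100 (x) x 222 mm (y), white trough 62 mm high along y, end block with the plate slot at +y, guide tube, rod and black knob at -y. Origin on the worktop under the trough, 105 mm before the slot. Axes: x across, y from knob end to end block, z up. A scale rail with the red line runs along the trough's -x side.
- slot_mouth (a point): Centre of the slot, in the plane of the end block's flat top, 64 mm above the worktop; axes as the slicer's. The slot is 61 mm (x) by 7 mm (y), 36 mm deep to its floor. The white end block is 90 (x) by 32 mm (y). Flared steel lips all round the slot rise to 70 mm above the worktop, open about 17 mm across (y), and guide the plate in.
- plate_rest: Fixed wooden block, 80 (x) x 34 (y) x 40 mm high, origin at the centre of its underside, in which the thickness plate stands at the start, in a slot 61 (x) x 5 mm (y), 30 mm deep: the plate must be lifted 30 mm to come free.
- plate_tab (a point): Centre of the blue tab on the loose thickness plate (about 80 g). Tab 36 (x) x 12 (y) x 30 mm (z); the steel plate below it is 56 wide (x), 4 thick (y) and ends 77 mm below this point. Either face may face either way. At the start this point is 87 mm above the worktop. Home in the slot, it is 41 mm above slot_mouth and the black line across the plate, 36 mm above its lower edge, is level with the block's flat top.
- draw_knob (a point): Centre of the black knob on the rod, 45 mm above the worktop; it moves with the rod. Knob 24 wide (x) x 30 long (y) x 26 mm high, with a 30 x 30 mm flange, 6 mm thick, on its outer (-y) end; at rest its inner end is 15 mm from the guide tube. Axes as the slicer's: it is drawn out along -y. Best pinched from above across x.
- draw_rod (a joint): How far the rod is drawn out, in m: 0 at rest, 0.055 with the yellow pointer (on the pusher in the trough) on the red line and the 4 mm red ring just out of the tube, 0.075 at the end stop. The inner spring pulls it back with 3.3 N at rest, 1.3 N more for each 10 mm, 10.4 N at the red line; let go, it springs back.
- lemon_mid (a point): Middle of the lemon (78 x 55 x 56 mm), loose, to be left alone.
- bowl_pink_mid (a point): Middle of the small pink bowl (86 mm across, 40 mm high), loose, to be left alone.
- mug_grey_mid (a point): Middle of the grey mug (70 x 102 x 90 mm with its handle), loose, to be left alone.
Mind the look-alikes: they are no part of the job. Leave any orange or white look-alike of the part that bears plate_tab alone.

How it is judged:
On the way, in this order (a step that is already met when the one before it is completed fails the run):
1. the thickness plate is fully home in the slicer's slot and let go, with the rod still in (z of plate_tab in the frame of slot_mouth below 0.045 m and horizontal distance between plate_tab and slot_mouth below 0.01 m and angle between the y axis of plate_tab and the y axis of slot_mouth, either way round below 0.15 rad and angle between plate_tab's own z axis and vertical below 0.15 rad and contact force between the fingers and thickness_plate below 0.05 N and value of joint draw_rod below 0.01 m), for 0.2 s.
2. the rod is drawn out by its knob to the red line (value of joint draw_rod between 0.05 and 0.06 m and contact force between the fingers and draw_rod above 2 N), for 0.2 s.
At the end, for the whole second after the job is handed in: The thickness plate is home in the slicer's slot (within 4 mm of full depth, within 10 mm of the slot's centre, upright and in line within 0.15 rad) and not touched; the rod is drawn out to 55 mm, within 5 mm, at rest, and held by the fingers (all of step 2 and z of plate_tab in the frame of slot_mouth below 0.045 m and horizontal distance between plate_tab and slot_mouth below 0.01 m and angle between the y axis of plate_tab and the y axis of slot_mouth, either way round below 0.15 rad and angle between plate_tab's own z axis and vertical below 0.15 rad and velocity of joint draw_rod between -0.01 and 0.01 m/s and contact force between each of the arm, the fingers and thickness_plate below 0.05 N); the arm keeps its last pose, push and grip.
It fails at once if the lemon is moved more than 30 mm (distance of lemon_mid from where it was at the start of the episode above 0.03 m).
It fails at once if the pink bowl is moved more than 30 mm (distance of bowl_pink_mid from where it was at the start of the episode above 0.03 m).
It fails at once if the grey mug is moved more than 30 mm (distance of mug_grey_mid from where it was at the start of the episode above 0.03 m).
It also fails if it takes over 58 s, if anything falls off the work surface, if the arm or the gripper's body presses on something with over 40 N, if the wrist force passes 120 N, or if a joint passes its speed limit or range.

ROBOT

A 7-joint arm with a two-finger parallel gripper is mounted at the origin on a cart in front of the work surface, level with it; the furniture and walls round the work are solid. World frame = base frame: x ahead of the robot, y to its left, z up, the work surface at z = 0. Lengths are in m, angles in rad, forces in N, time in s.
With the tool pointing down it reaches from about 0.425 to 1.025 m from the base axis. Payload 3.6 kg.
Tool frame: the origin (TCP) lies at the very end of the fingers, on their centre line; the grasp point (between the pads) lies 19 mm behind it; z points along the fingers, y is the line along which they close (so a half turn about z gives the same grasp; the last joint's range is limited). The gripper opens to 85 mm and grips with 20 to 120 N. Pads are 22 mm wide; open, the fingers measure 114 mm over their backs; the gripper's body (76 mm by 85 mm) begins 54 mm behind the grasp point. The pads swing forward as they close: fully open they stand 13 mm farther back than shut.
Start: joints at [-1.22, 0.591, 0.048, 1.609, -0.033, 0.943, -0.034], TCP at [0.312, 0.654, 0.231] pointing down, gripper open.
Joint ranges: [-2.69, 2.69], [-0.47, 2.24], [-1.27, 1.36], [0.19, 2.51], [-1.53, 4.68], [0.08, 2.07], [-3.09, 3.09]. Speed limits (rad/s): [2.57, 2.57, 3.14, 3.14, 3.14, 3.14, 3.14].

INTERFACE

Orientations are given as a unit quaternion [x, y, z, w].
In Python, from bench import arm, cams gives the robot as it stands. The module is installed in compiled form; this text tells all that it offers.
- The arm moves only by the shell command python3 -m creep 'ROWS' [FORCE]. ROWS is a JSON object of lists of equal length, an entry for each row: "claw": the opening in per cent of the stroke, from 0 (shut) to 100 (fully open); "delta_pos": the shift along the world's x, y, z in units of 15 cm (1.0 is 15 cm), a list of three; "angular": the turn, a rotation vector about the world's x, y, z in units of 30 degrees (1.0 is 30 degrees), a list of three. In form: {"claw": [claw, ...], "delta_pos": [[dx, dy, dz], ...], "angular": [[wx, wy, wz], ...]}. A call has exactly 8 rows; each row shifts and turns the commanded pose from where the row before left it; what a row does not reach is not made up. A row lasts 1/8 s, in which the tool goes at most 62.5 mm and 10.7 degrees, less where a joint would pass 70% of its speed; a pose out of reach is approached as far as the arm can. A call with a number of a shift or a turn outside -1 to 1 is refused whole. A call with a gripper value outside its range is refused whole. The fingers move at their own pace and stop on an object; FORCE is the grip in N (left out, the last holds). Time passes only in rows, so rows that do not move let the fingers close, or fill a call up. It gives the time, the measured TCP pose, the force, the opening and the grip force at its end, in the units of the state.
- arm.get_state(): the state, without advancing time (a new reading comes with each control period).
- cams.get_image(name): name is "side" or "top"; returns a dict with "image" (480x640x3 uint8, red, green, blue), "fx", "fy", "cx", "cy" (pixels), "D" ([k1, k2, p1, p2, k3] as OpenCV has them; the pictures are not rectified), "position" and "orientation" of the camera in the world. Camera axes: x right, y down, z forward; pixel columns grow to the right and rows downward; lengths in m; the calibration is good to about 2 mm. A picture is of the moment at which its call begins. There is no depth.
- arm.close_job(): hands the job in; it is judged then, once.
The state is a dict: "t": time; "joints": joint angles; "joint_vel": joint speeds; "tau": joint torques, N m; "tcp_pos": TCP position; "tool_rot": TCP orientation; "contact_force": force on the tool from outside, world axes, zero at the start; "wrist_torque": the same for the moment, N m; "finger_gap": opening from 0.0 (shut) to 1.0 (fully open); "grip_force": force on a finger pad.
Only numpy, scipy, OpenCV 4.12 (cv2) and the standard library are available. Lean on these libraries where they do the work, as an engineer would, in place of code of your own. Each camera call takes 0.05 s, during which the arm holds its last target. There are 200 camera calls.

## Working session

There is one attempt and no reset: what is moved stays moved. The work goes in short steps, Python scripts to look and compute and a shell command to move; the robot and the scene stay as the last step left them, time stands still between calls to the robot, and variables do not carry over. Pictures are saved under pics/ and viewed, at most 13 in all, crops included, and the job is handed in when it is done.

```bash
mkdir -p pics; python3 - <<'E'
from bench import arm,cams
import cv2
for n in("side","top"):
    d=cams.get_image(n); cv2.imwrite(f"pics/{n}0.png",d["image"][:,:,::-1]); print(n,{k:v for k,v in d.items() if k!="image"})
print(arm.get_state())
E
```

```text
side {'fx': 506.48350900377426, 'fy': 506.48350900377426, 'cx': 316.07674952260925, 'cy': 238.78611921877493, 'D': array([0.01730297, 0.        , 0.        , 0.        , 0.        ]), 'position': array([ 0.04073041, -0.79183555,  1.23763682]), 'orientation': array([ 0.90453127, -0.2962438 ,  0.09382934, -0.2919912 ])}
top {'fx': 445.7868278031932, 'fy': 445.7868278031932, 'cx': 313.04977902469585, 'cy': 242.6182184188971, 'D': array([-0.05366069,  0.        ,  0.        ,  0.        ,  0.        ]), 'position': array([ 0.31078751, -0.11867442,  1.54066129]), 'orientation': array([ 0.71486335, -0.69529333,  0.05658753, -0.04832624])}
{'t': 0.1, 'joints': array([-1.21949258,  0.59200338,  0.04830933,  1.60971297, -0.0332773 ,
        0.94270774, -0.03371087]), 'joint_vel': array([ 1.53763763e-03, -2.59444859e-03,  4.07253245e-04, -2.52883941e-03,
       -1.44205521e-03, -8.13265958e-05, -1.95848824e-03]), 'tau': array([ 4.58836643e-03, -5.50001764e+01,  1.55281026e+00, -1.98825431e+01,
        9.64514154e-03,  3.78243247e-03,  9.64124013e-06]), 'tcp_pos': array([0.3116277 , 0.65377128, 0.2302656 ]), 'tool_rot': array([ 2.20534771e-01,  9.75378587e-01, -1.00119607e-03, -1.57767060e-04]), 'contact_force': array([ 0.89413697, -0.34259269,  0.09973838]), 'wrist_torque': array([0.00343055, 0.01242058, 0.01393495]), 'grip_force': 0.0, 'finger_gap': 0.9971497654338486}
```

View pics/side0.png

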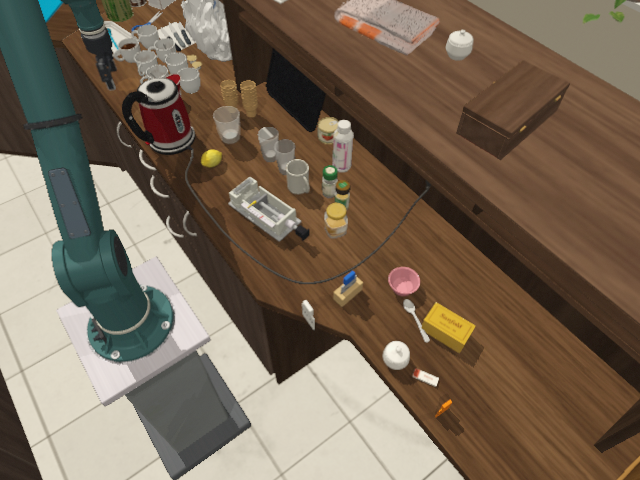

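View pics/top0.png

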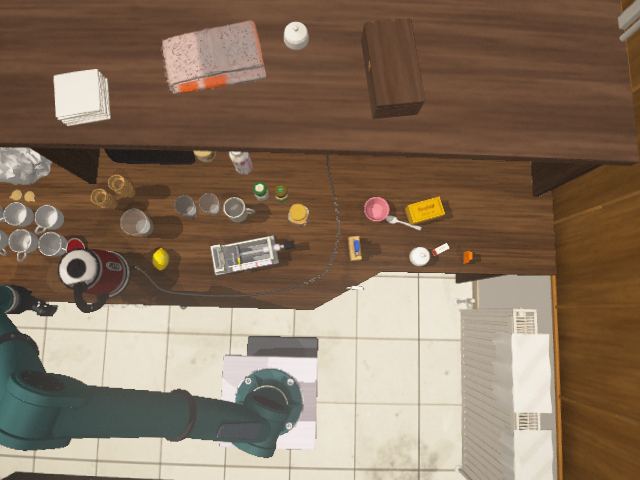

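The side picture shows the blue tab at about (350,278) in its wooden rest, the slicer around (265,208) with its knob at (302,232), and the pink bowl at (404,282). It also shows the mug at (298,176) and the lemon at (211,158). In the top picture the tab is at (355,243), the slicer at (245,254) and the knob at (288,244).

Candidates for the plate tab are blue (350,278), orange (445,407), and white (308,314) or (427,378). I choose the blue one in the wooden rest and will check it in crops.

```bash
cat > h.py <<'E'
import numpy as np,cv2
from bench import arm,cams
from scipy.spatial.transform import Rotation as R
C={n:cams.get_image(n) for n in("side","top")}
def K(d): return np.array([[d["fx"],0,d["cx"]],[0,d["fy"],d["cy"]],[0,0,1]])
def ray(n,p):
    d=C[n]; u=cv2.undistortPoints(np.array([[p]],float),K(d),d["D"])[0,0]
    return d["position"],R.from_quat(d["orientation"]).apply([u[0],u[1],1])
def atz(n,p,z):
    o,v=ray(n,p); return o+v*(z-o[2])/v[2]
def tri(ps,pt):
    A=[];b=[]
    for n,p in(("side",ps),("top",pt)):
        o,v=ray(n,p); v=v/np.linalg.norm(v); M=np.eye(3)-np.outer(v,v); A.append(M);b.append(M@o)
    x,r,_,_=np.linalg.lstsq(np.vstack(A),np.hstack(b),rcond=None); return x,np.sqrt(r)
def proj(n,X):
    d=C[n]; Ri=R.from_quat(d["orientation"]).inv()
    return cv2.projectPoints(Ri.apply(np.atleast_2d(X)-d["position"]),np.zeros(3),np.zeros(3),K(d),d["D"])[0][:,0]
def crop(n,x,y,w,h,s,f):
    cv2.imwrite(f,cv2.resize(C[n]["image"][y:y+h,x:x+w,::-1],None,fx=s,fy=s,interpolation=cv2.INTER_CUBIC))
E
python3 - <<'E'
from h import *
s=C["side"]["image"];t=C["top"]["image"]
up=lambda a,k:cv2.resize(a[:,:,::-1],None,fx=k,fy=k,interpolation=cv2.INTER_CUBIC)
a=up(s[170:250,220:320],6) # 600x480
b=up(s[260:310,325:375],6)  #300
c=up(t[225:275,205:305],8) #800x400
d=up(t[230:266,335:375],5) #200x180
cv2.imwrite("pics/s1.png",np.hstack([a,np.vstack([up(s[262:310,330:363],6),np.zeros((480-288,198,3),np.uint8)])]))
cv2.imwrite("pics/t1.png",np.vstack([c,np.hstack([d,np.zeros((180,600,3),np.uint8)])]))
E
```

```text
(no output)
```

View pics/s1.png

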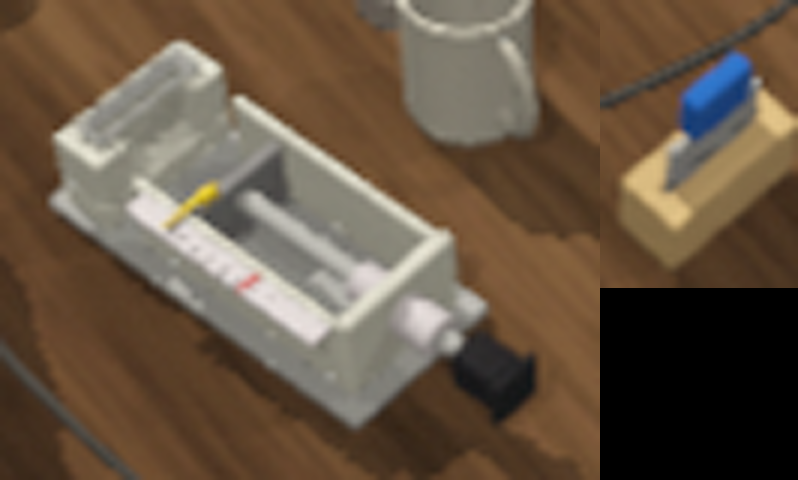

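View pics/t1.png

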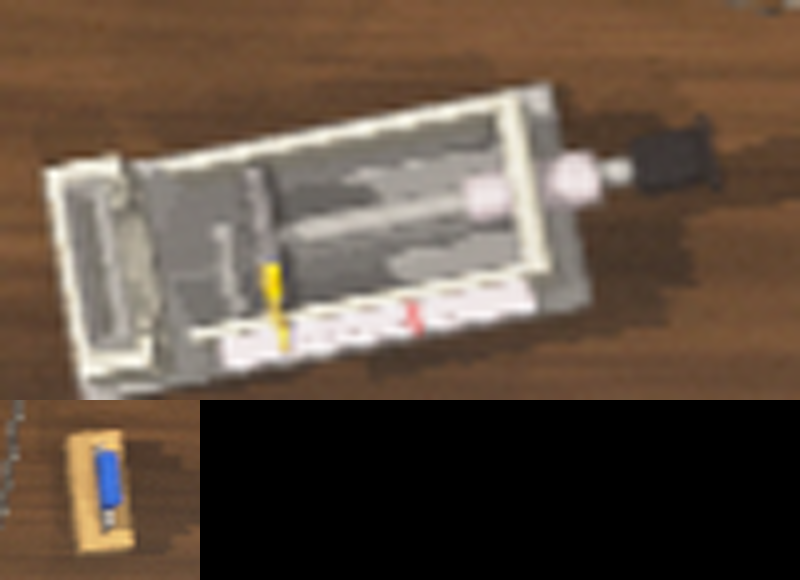

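The crops confirm the choice: a blue tab on a steel plate in the wooden rest. The block top corners, trough end, knob flange and rest corners are readable, so I fit poses from both views.

```bash
cat > fit.py <<'E'
from h import *
from scipy.optimize import least_squares
SA=lambda u,v:((u+.5)/6-.5+220,(v+.5)/6-.5+170)
SB=lambda u,v:((u-600+.5)/6-.5+330,(v+.5)/6-.5+262)
TC=lambda u,v:((u+.5)/8-.5+205,(v+.5)/8-.5+225)
TD=lambda u,v:((u+.5)/5-.5+335,(v-400+.5)/5-.5+230)
def pose(p,L): return R.from_euler("z",p[3]).apply(np.array(L,float))+p[:3]
sl=lambda p:[("side",SA(180,42),(.045,.121,.064)),("side",SA(222,68),(.045,.089,.064)),("side",SA(57,140),(-.045,.121,.064)),("side",SA(105,162),(-.045,.089,.064)),
 ("top",TC(45,170),(.045,.121,.064)),("top",TC(122,157),(.045,.089,.064)),("top",TC(83,378),(-.045,.121,.064)),("top",TC(152,366),(-.045,.089,.064)),
 ("side",SA(453,236),(p[5],p[4],.062)),("side",SA(345,327),(-p[5],p[4],.062)),("top",TC(520,92),(p[5],p[4],.062)),("top",TC(548,270),(-p[5],p[4],.062)),
 ("side",SA(535,355),(.015,p[6]-.015,.06)),("side",SA(495,420),(-.015,p[6]-.015,.03)),("top",TC(710,118),(.015,p[6]-.015,.06)),("top",TC(718,187),(-.015,p[6]-.015,.06))]
rs=lambda p:[("side",SB(621,183),(-.04,.017,.04)),("side",SB(757,86),(.04,.017,.04)),("side",SB(672,225),(-.04,-.017,.04)),("side",SB(799,125),(.04,-.017,.04)),
 ("top",TD(67,435),(.04,.017,.04)),("top",TD(122,430),(.04,-.017,.04)),("top",TD(80,553),(-.04,.017,.04)),("top",TD(134,547),(-.04,-.017,.04))]
tb=lambda p:[("side",SB(683,93),(-.018,.006,.015)),("side",SB(738,53),(.018,.006,.015)),("side",SB(752,63),(.018,-.006,.015)),("side",SB(752,101),(.018,-.006,-.015)),
 ("top",TD(96,452),(.018,.006,.015)),("top",TD(117,449),(.018,-.006,.015)),("top",TD(102,508),(-.018,.006,.015)),("top",TD(122,505),(-.018,-.006,.015))]
def fit(name,m,p0):
    def res(p): return np.concatenate([proj(n,pose(p,[L]))[0]-np.array(q) for n,q,L in m(p)])
    s=least_squares(res,p0,loss="soft_l1",x_scale=.01); print(name,s.x.round(4)); print(res(s.x).reshape(-1,2).round(1).tolist()); return s.x
if __name__=="__main__":
    a=fit("slicer",sl,[.55,.05,0,.15,-.09,.04,-.13]); fit("rest",rs,[.55,-.25,0,.1]); fit("tab",tb,[.55,-.25,.087,.1])
    for n,P in(("slot",(0,.105,.064)),("knob",(0,a[6],.045))): print(n,pose(a,[P]).round(4))
    print(tri(SB(718,96),TD(108,479)))
    print(tri((211,158),(160,259)),tri((404,282),(377,209)),tri((298,176),(236,209)))
E
python3 fit.py
```

```text
slicer [ 0.4945  0.0813  0.0026  0.2223 -0.0764  0.0382 -0.1378]
[[0.1, -0.9], [0.4, -0.3], [-0.4, -0.8], [-1.2, 0.8], [0.3, -0.2], [0.1, -0.4], [-0.1, 0.2], [0.8, -0.2], [-0.2, 0.6], [0.1, 0.8], [-0.6, 0.4], [0.1, 0.4], [0.2, -0.7], [0.2, 0.8], [-0.6, -0.4], [0.1, -0.3]]
rest [ 0.5223 -0.2761 -0.0036  0.0946]
[[0.2, -0.4], [-1.3, -1.0], [0.3, 0.8], [0.3, 0.4], [0.9, -0.0], [-0.2, 0.3], [0.2, -0.4], [-0.7, 0.1]]
tab [ 0.5223 -0.2751  0.0837  0.1139]
[[-0.8, 0.5], [-0.2, -0.8], [0.7, 0.4], [-0.0, -0.1], [0.3, -0.1], [-0.2, 0.2], [0.2, -0.4], [-0.1, -0.1]]
slot [[0.4713 0.1837 0.0666]]
knob [[ 0.5248 -0.0531  0.0476]]
(array([ 0.52344319, -0.27552829,  0.08510029]), array([0.00023203]))
(array([0.46630615, 0.38908104, 0.02483961]), array([0.00047167])) (array([ 0.66053024, -0.35191549,  0.03001566]), array([0.00166281])) (array([0.64302176, 0.13403719, 0.04636563]), array([0.00059802]))
```

Heights agree with the text to within about 3 mm, and the sizes and reach are plausible. I take the tab at (0.5226, -0.2753) with yaw 0.10, the slot at (0.471, 0.184) with yaw 0.222, and the knob at (0.525, -0.053). I lift clear of the kettle first and then go across.

```bash
python3 -m creep '{"claw":[100,100,100,70,70,70,70,70],"delta_pos":[[0,0,0.4],[0,0,0.4],[0,0,0.4],[0.05,-0.39,0],[0.05,-0.39,0],[0.05,-0.39,0],[0.05,-0.39,0],[0.05,-0.39,0]],"angular":[[0,0,0],[0,0,0],[0,0,0],[0,0,0],[0,0,0],[0,0,0],[0,0,0],[0,0,0]]}' 30
python3 -m creep '{"claw":[70,70,70,70,70,70,70,70],"delta_pos":[[0.1,-0.385,0],[0.1,-0.385,0],[0.1,-0.385,0],[0.1,-0.385,0],[0.1,-0.385,0],[0.1,-0.385,0],[0.1,-0.385,0],[0.1,-0.385,0]],"angular":[[0,0,0.13],[0,0,0.13],[0,0,0.13],[0,0,0.13],[0,0,0.13],[0,0,0.13],[0,0,0.13],[0,0,0.13]]}'
```

```text
t: 1.3
tcp_pos: [0.3496, 0.3598, 0.4114]
tool_rot: [0.221, 0.975, 0.0, 0.0]
contact_force: [1.0, 0.6, -0.5]
finger_gap: 0.699
grip_force: 0.0
t: 2.3
tcp_pos: [0.4696, -0.1018, 0.4117]
tool_rot: [-0.051, 0.999, 0.0, 0.001]
contact_force: [0.4, -0.0, -0.1]
finger_gap: 0.699
grip_force: 0.0
```

```bash
python3 -m creep '{"claw":[70,70,70,70,70,70,70,70],"delta_pos":[[0.05,-0.19,-0.2],[0.05,-0.19,-0.2],[0.05,-0.19,-0.2],[0.05,-0.19,-0.2],[0.05,-0.19,-0.2],[0.05,-0.19,-0.2],[0.053,-0.017,-0.2],[0,0,-0.2]],"angular":[[0,0,0],[0,0,0],[0,0,0],[0,0,0],[0,0,0],[0,0,0],[0,0,0],[0,0,0]]}'
python3 -m creep '{"claw":[70,70,70,70,15,15,15,15],"delta_pos":[[0,0,-0.2],[0,0,-0.2],[0,0,-0.15],[0,0,-0.13],[0,0,0],[0,0,0],[0,0,0],[0,0,0]],"angular":[[0,0,0],[0,0,0],[0,0,0],[0,0,0],[0,0,0],[0,0,0],[0,0,0],[0,0,0]]}'
python3 - <<'E'
from h import *
up=lambda a,k:cv2.resize(a[:,:,::-1],None,fx=k,fy=k,interpolation=cv2.INTER_CUBIC)
cv2.imwrite("pics/g.png",np.hstack([up(C["side"]["image"][220:320,310:410],4),up(C["top"]["image"][210:290,320:400],5)]))
E
```

```text
t: 3.3
tcp_pos: [0.5233, -0.2743, 0.1703]
tool_rot: [-0.05, 0.999, -0.0, 0.0]
contact_force: [-0.2, 0.1, 0.1]
finger_gap: 0.699
grip_force: 0.0
t: 4.3
tcp_pos: [0.5232, -0.2747, 0.0703]
tool_rot: [-0.05, 0.999, -0.001, 0.001]
contact_force: [-0.7, -2.0, 1.0]
finger_gap: 0.149
grip_force: 3.3
```

View pics/g.png

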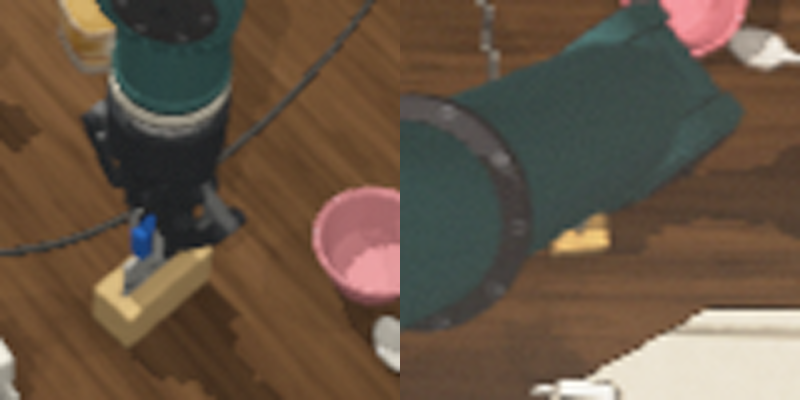

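The side crop shows the fingers astride the blue tab, whose visible edge is at about side (346,279). Next I close firmly and lift.

```bash
python3 -m creep '{"claw":[0,0,0,0,0,0,0,0],"delta_pos":[[0,0,0],[0,0,0],[0,0,0],[0,0,0],[0,0,0.1],[0,0,0.15],[0,0,0.25],[0,0,0.3]],"angular":[[0,0,0],[0,0,0],[0,0,0],[0,0,0],[0,0,0],[0,0,0],[0,0,0],[0,0,0]]}' 60
python3 - <<'E'
from h import *
d=np.array([.4713,.1837])-[.5232,-.2747]; print(d/.15)
E
```

```text
t: 5.4
tcp_pos: [0.5209, -0.2709, 0.1888]
tool_rot: [-0.05, 0.999, 0.002, -0.002]
contact_force: [0.3, -0.2, -0.5]
finger_gap: 0.132
grip_force: 58.8
[-0.346  3.056]
```

```bash
python3 -m creep '{"claw":[0,0,0,0,0,0,0,0],"delta_pos":[[-0.04,0.3,0],[-0.05,0.39,0],[-0.05,0.39,0],[-0.05,0.39,0],[-0.05,0.39,0],[-0.05,0.39,0],[-0.04,0.39,0],[-0.02,0.4,0]],"angular":[[0,0,0.03],[0,0,0.03],[0,0,0.03],[0,0,0.03],[0,0,0.03],[0,0,0.03],[0,0,0.03],[0,0,0.02]]}'
python3 -m creep '{"claw":[0,0,0,0,0,0,0,0],"delta_pos":[[0,0,-0.08],[0,0,-0.08],[0,0,-0.08],[0,0,0],[0,0,0],[0,0,0],[0,0,0],[0,0,0]],"angular":[[0,0,0],[0,0,0],[0,0,0],[0,0,0],[0,0,0],[0,0,0],[0,0,0],[0,0,0]]}'
python3 - <<'E'
from h import *
up=lambda a,k:cv2.resize(a[:,:,::-1],None,fx=k,fy=k,interpolation=cv2.INTER_CUBIC)
cv2.imwrite("pics/c.png",up(C["side"]["image"][130:220,210:310],8)[:, :, :][:600])
E
```

```text
t: 6.5
tcp_pos: [0.467, 0.1846, 0.1881]
tool_rot: [-0.11, 0.994, 0.0, -0.002]
contact_force: [0.0, -0.2, -0.8]
finger_gap: 0.133
grip_force: 58.7
t: 7.5
tcp_pos: [0.47, 0.1825, 0.1535]
tool_rot: [-0.11, 0.994, 0.0, 0.0]
contact_force: [0.4, 0.4, -0.2]
finger_gap: 0.134
grip_force: 58.8
```

View pics/c.png

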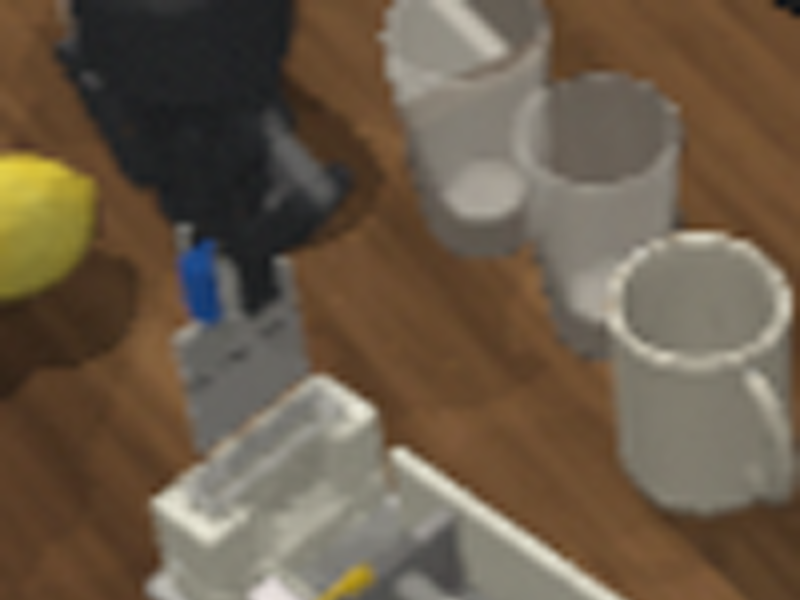

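The side crop shows the plate hanging upright over the block, with its black line running from about (188,388) to (285,322) in the crop. I work out the residual offset from that.

```bash
python3 - <<'E'
from h import *
from scipy.optimize import least_squares
s=arm.get_state(); T=s["tcp_pos"]; print(T,s["contact_force"])
S8=lambda u,v:np.array(((u+.5)/8-.5+210,(v+.5)/8-.5+130))
yaw=.2223
# tab relative to TCP: along plate x (a) and z (c); observed: line ends, plate shoulder/tab left edge
obs=[(S8(188,388),(-.028,-.002,-.041)),(S8(285,322),(.028,-.002,-.041)),(S8(177,340),(-.028,-.002,-.023)),(S8(182,258),(-.018,.006,.015))]
Q=R.from_euler("z",yaw)
def res(p):
    P=T+Q.apply([p[0],0,0])+[0,0,p[1]]
    return np.concatenate([proj("side",P+Q.apply(L))[0]-o for o,L in obs[:2]])
r=least_squares(res,[0,.018],x_scale=.01); print(r.x,r.fun.round(1))
P=T+Q.apply([r.x[0],0,0])+[0,0,r.x[1]]
for n in [(-.028,-.002,-.015),(-.018,-.006,-.015),(-.018,-.006,.015)]: print(n,(proj("side",P+Q.apply(n))[0]-[210,130]+.5)*8)
print("slot-tab in slicer axes",Q.inv().apply([.4713,.1837,.064]-P))
E
```

```text
[0.46988416 0.18251872 0.1533637 ] [-0.16927604  0.83072874 -2.302666  ]
[-0.0058068   0.01777181] [-0.7  1.1  0.8 -1.1]
(-0.028, -0.002, -0.015) [172.75118479 348.92176294]
(-0.018, -0.006, -0.015) [200.46749803 338.91765441]
(-0.018, -0.006, 0.015) [189.17248571 280.83674718]
slot-tab in slicer axes [ 0.00744824  0.00084006 -0.10713551]
```

```bash
cat > ov.py <<'E'
from h import *
import sys
from fit import pose
def go(f,x,y,w,h,k,a,c=.0178,yaw=.2223):
    T=arm.get_state()["tcp_pos"]; Q=R.from_euler("z",yaw); P=T+Q.apply([a,0,0])+[0,0,c]
    im=cv2.resize(C["side"]["image"][y:y+h,x:x+w,::-1],None,fx=k,fy=k,interpolation=cv2.INTER_CUBIC)
    def line(L,col,o=P):
        q=np.int32(((proj("side",o+Q.apply(np.array(L,float)))-[x,y]+.5)*k-.5)*8)
        cv2.polylines(im,[q.reshape(-1,1,2)],False,col,1,cv2.LINE_AA,3)
    line([(-.028,0,-.015),(-.028,0,-.077),(.028,0,-.077),(.028,0,-.015)],(0,0,255)); line([(-.028,-.002,-.041),(.028,-.002,-.041)],(0,0,255))
    S=np.array([.4945,.0813,.0])
    for e in(0,.0026): line([(-.045,.089,.064),(-.045,.121,.064),(.045,.121,.064),(.045,.089,.064),(-.045,.089,.064)],(0,255,0) if e else (255,255,0),S+[0,0,e])
    cv2.imwrite(f,im)
E
python3 -c "
from ov import *
go('pics/o.png',225,155,40,45,14,-.003)"; python3 -c "
import cv2;i=cv2.imread('pics/o.png');print(i.shape)"
```

```text
(630, 560, 3)
```

View pics/o.png

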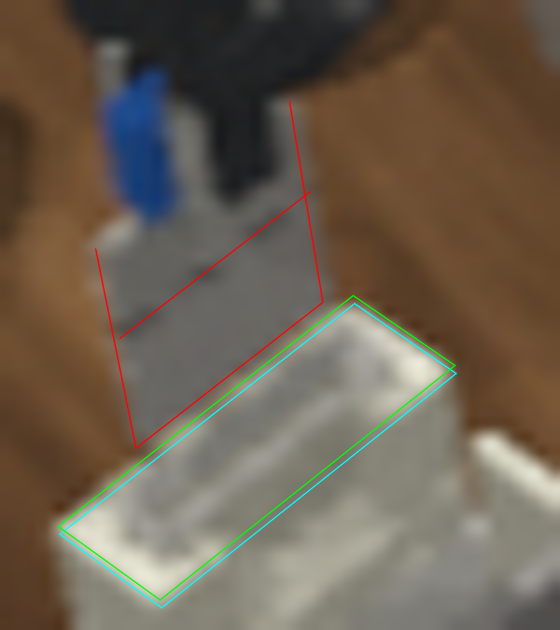

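The plate overlay fits with the tab about 2 mm toward -x of the TCP, and the block fit matches. I correct by (+3.3, +1.6) mm and go down in steps while watching the force.

```bash
python3 -m creep '{"claw":[0,0,0,0,0,0,0,0],"delta_pos":[[0.022,0.011,0],[0,0,0],[0,0,-0.05],[0,0,-0.05],[0,0,-0.05],[0,0,-0.03],[0,0,-0.03],[0,0,0]],"angular":[[0,0,0],[0,0,0],[0,0,0],[0,0,0],[0,0,0],[0,0,0],[0,0,0],[0,0,0]]}'
python3 -m creep '{"claw":[0,0,0,0,0,0,0,0],"delta_pos":[[0,0,-0.02],[0,0,-0.02],[0,0,-0.02],[0,0,-0.02],[0,0,0],[0,0,0],[0,0,0],[0,0,0]],"angular":[[0,0,0],[0,0,0],[0,0,0],[0,0,0],[0,0,0],[0,0,0],[0,0,0],[0,0,0]]}'
```

```text
t: 8.8
tcp_pos: [0.4731, 0.1848, 0.1215]
tool_rot: [-0.11, 0.994, 0.0, -0.0]
contact_force: [-0.4, 2.8, -1.4]
finger_gap: 0.132
grip_force: 58.6
t: 9.8
tcp_pos: [0.4731, 0.1845, 0.1096]
tool_rot: [-0.11, 0.994, 0.0, -0.0]
contact_force: [-0.5, 5.3, -3.9]
finger_gap: 0.13
grip_force: 58.4
```

The plate is entering, and the lip pushes it toward +y. I ease about 1.5 mm along the slicer's +y and continue down.

```bash
python3 -m creep '{"claw":[0,0,0,0,0,0,0,0],"delta_pos":[[-0.002,0.01,0],[0,0,0],[0,0,-0.02],[0,0,-0.02],[0,0,-0.02],[0,0,-0.02],[0,0,0],[0,0,0]],"angular":[[0,0,0],[0,0,0],[0,0,0],[0,0,0],[0,0,0],[0,0,0],[0,0,0],[0,0,0]]}'
```

```text
t: 10.8
tcp_pos: [0.4729, 0.1852, 0.0977]
tool_rot: [-0.11, 0.994, -0.0, 0.0]
contact_force: [-0.0, -0.1, 0.2]
finger_gap: 0.129
grip_force: 58.8
```

```bash
python3 -m creep '{"claw":[0,0,0,0,0,0,0,0],"delta_pos":[[0,0,-0.02],[0,0,-0.02],[0,0,-0.02],[0,0,-0.01],[0,0,0],[0,0,0],[0,0,0],[0,0,0]],"angular":[[0,0,0],[0,0,0],[0,0,0],[0,0,0],[0,0,0],[0,0,0],[0,0,0],[0,0,0]]}'
```

```text
t: 11.8
tcp_pos: [0.4729, 0.1855, 0.0883]
tool_rot: [-0.11, 0.994, 0.001, -0.0]
contact_force: [-1.7, -0.1, 12.1]
finger_gap: 0.131
grip_force: 60.8
```

```bash
python3 -m creep '{"claw":[0,0,0,0,40,40,40,40],"delta_pos":[[0,0,-0.01],[0,0,0],[0,0,0],[0,0,0],[0,0,0.007],[0,0,0],[0,0,0],[0,0,0]],"angular":[[0,0,0],[0,0,0],[0,0,0],[0,0,0],[0,0,0],[0,0,0],[0,0,0],[0,0,0]]}'
python3 -m creep '{"claw":[40,40,40,40,40,40,40,40],"delta_pos":[[0,0,0.05],[0,0,0.15],[0,0,0.2],[0,0,0.3],[0,0,0.3],[0.05,-0.35,0],[0.05,-0.35,0],[0.05,-0.35,0]],"angular":[[0,0,0],[0,0,0],[0,0,0],[0,0,0],[0,0,0],[0,0,-0.35],[0,0,-0.35],[0,0,-0.35]]}'
python3 - <<'E'
from h import *
up=lambda a,k:cv2.resize(a[:,:,::-1],None,fx=k,fy=k,interpolation=cv2.INTER_CUBIC)
cv2.imwrite("pics/p.png",np.hstack([up(C["side"]["image"][160:250,215:275],6),up(C["top"]["image"][215:285,200:270],5)[:350].repeat(1,0) if 0 else cv2.copyMakeBorder(up(C["top"]["image"][215:285,200:285],5),0,190,0,0,cv2.BORDER_CONSTANT)]))
E
```

```text
t: 12.8
tcp_pos: [0.4727, 0.1856, 0.0865]
tool_rot: [-0.11, 0.994, -0.0, -0.0]
contact_force: [0.8, -0.2, 0.1]
finger_gap: 0.402
grip_force: 0.0
t: 13.8
tcp_pos: [0.4954, 0.0268, 0.2376]
tool_rot: [0.167, 0.986, 0.0, 0.0]
contact_force: [0.6, 0.6, 0.5]
finger_gap: 0.4
grip_force: 0.0
```

View pics/p.png

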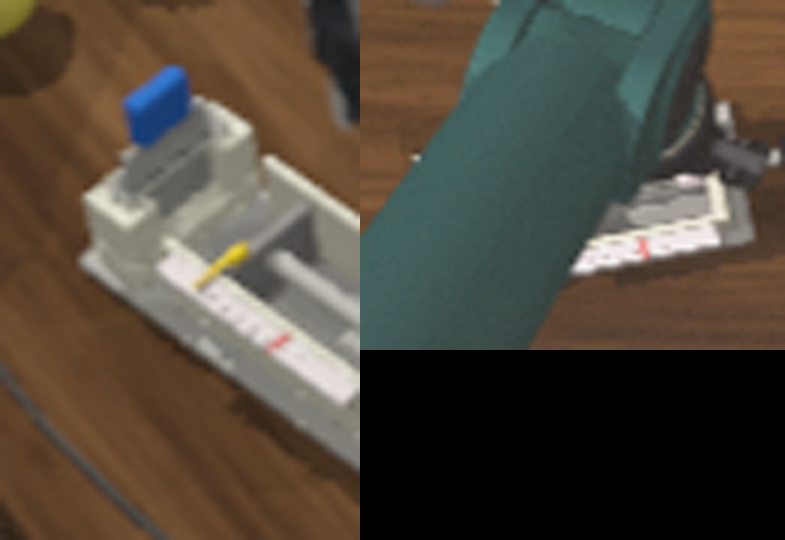

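The crop shows the blue tab upright in the end block at about side (241,178), with the black line at lip level and the pointer still at rest. I check the depth numerically by solving height from the blue silhouette, calibrated against the start image.

```bash
python3 - <<'E'
from h import *
def cen(im,x,y,w,h):
    s=cv2.cvtColor(im[y:y+h,x:x+w],cv2.COLOR_RGB2HSV); m=cv2.inRange(s,(100,120,60),(125,255,255))
    M=cv2.moments(m,True); return np.array([M["m10"]/M["m00"]+x,M["m01"]/M["m00"]+y]),M["m00"]
def model(P,yaw):
    Q=R.from_euler("z",yaw); L=np.array([[a,b,c] for a in(-.018,.018) for b in(-.006,.006) for c in(-.015,.015)])
    h=cv2.convexHull(np.float32(proj("side",P+Q.apply(L))*16)); M=cv2.moments(h); return np.array([M["m10"],M["m01"]])/M["m00"]/16
s0=cv2.imread("pics/side0.png")[:,:,::-1]
a,n=cen(s0,330,262,40,40); b,m=cen(C["side"]["image"],225,160,40,40); print(a,n,b,m)
print("start resid",a-model(np.array([.5226,-.2753,.087]),.104))
T=[.4727,.1856]; t=R.from_euler("z",.2223).apply([-.002,0,0])[:2]+T
for z in(.103,.105,.107,.109,.112): print(z,b-model(np.array([*t,z]),.2223), b-model(np.array([.4713,.1837,z]),.2223))
E
```

```text
[348.84536082 277.39175258] 97.0 [240.81318681 177.16483516] 91.0
start resid [-0.18295783  0.13055614]
0.103 [-0.23715466 -0.86196604] [-0.6458156  -1.07073579]
0.105 [-0.15491615 -0.40999104] [-0.56398583 -0.61883663]
0.107 [-0.07249804  0.04294765] [-0.48197832 -0.16597995]
0.109 [0.01009581 0.49686733] [-0.3998055   0.28786147]
0.112 [0.13432543 1.1795602 ] [-0.27619466  0.97043485]
```

Height comes out about 0.1065, close to the 0.109 limit, so I confirm by pressing gently on the tab top with closed fingers. Home puts that top at z = 0.120.

```bash
python3 -m creep '{"claw":[0,0,0,0,0,0,0,0],"delta_pos":[[-0.054,0.352,0],[-0.055,0.352,0],[-0.055,0.352,0],[0,0,-0.2],[0,0,-0.2],[0,0,-0.2],[0,0,-0.1],[0,0,0]],"angular":[[0,0,0],[0,0,0],[0,0,0],[0,0,0],[0,0,0],[0,0,0],[0,0,0],[0,0,0]]}'
python3 -m creep '{"claw":[0,0,0,0,0,0,0,0],"delta_pos":[[0,0,-0.02],[0,0,-0.02],[0,0,-0.01],[0,0,-0.01],[0,0,0],[0,0,0],[0,0,0],[0,0,0]],"angular":[[0,0,0],[0,0,0],[0,0,0],[0,0,0],[0,0,0],[0,0,0],[0,0,0],[0,0,0]]}'
```

```text
t: 15.0
tcp_pos: [0.47, 0.1872, 0.1312]
tool_rot: [0.163, 0.987, -0.0, -0.001]
contact_force: [0.1, 0.0, 0.4]
finger_gap: 0.004
grip_force: 0.0
t: 16.0
tcp_pos: [0.4708, 0.1865, 0.1229]
tool_rot: [0.164, 0.986, 0.0, 0.0]
contact_force: [-0.4, 0.2, 0.2]
finger_gap: 0.004
grip_force: 0.0
```

```bash
python3 -m creep '{"claw":[0,0,0,0,0,0,0,0],"delta_pos":[[0,0,-0.01],[0,0,0],[0,0,-0.01],[0,0,0],[0,0,0],[0,0,0],[0,0,0],[0,0,0]],"angular":[[0,0,0],[0,0,0],[0,0,0],[0,0,0],[0,0,0],[0,0,0],[0,0,0],[0,0,0]]}'
```

```text
t: 17.0
tcp_pos: [0.471, 0.1865, 0.1201]
tool_rot: [0.164, 0.986, 0.0, 0.0]
contact_force: [-0.9, -0.5, 4.6]
finger_gap: 0.001
grip_force: 2.7
```

Contact is at z = 0.120, so the plate is fully home. Next the knob: aim about 5 mm inward of its centre, with the pads behind the flange.

```bash
python3 -m creep '{"claw":[0,0,55,55,55,55,55,55],"delta_pos":[[0,0,0.35],[0,0,0.35],[0.07,-0.311,0],[0.07,-0.311,0],[0.07,-0.311,0],[0.07,-0.311,0],[0.071,-0.313,0],[0,0,0]],"angular":[[0,0,0],[0,0,0],[0,0,-0.35],[0,0,-0.35],[0,0,-0.35],[0,0,-0.35],[0,0,-0.35],[0,0,-0.197]]}'
python3 -m creep '{"claw":[55,55,55,55,55,55,55,55],"delta_pos":[[0,0,-0.25],[0,0,-0.25],[0,0,-0.2],[0,0,-0.1],[0,0,0],[0,0,0],[0,0,0],[0,0,0]],"angular":[[0,0,0],[0,0,0],[0,0,0],[0,0,0],[0,0,0],[0,0,0],[0,0,0],[0,0,0]]}'
python3 - <<'E'
from h import *
up=lambda a,k:cv2.resize(a[:,:,::-1],None,fx=k,fy=k,interpolation=cv2.INTER_CUBIC)
cv2.imwrite("pics/k.png",up(C["side"]["image"][180:260,255:345],8)[:600])
E
```

```text
t: 18.0
tcp_pos: [0.5238, -0.052, 0.2253]
tool_rot: [0.629, 0.778, -0.001, 0.002]
contact_force: [0.5, 0.4, 0.3]
finger_gap: 0.55
grip_force: 0.0
t: 19.0
tcp_pos: [0.5239, -0.0471, 0.1055]
tool_rot: [0.624, 0.781, 0.0, 0.001]
contact_force: [0.3, -0.8, -0.3]
finger_gap: 0.55
grip_force: 0.0
```

View pics/k.png

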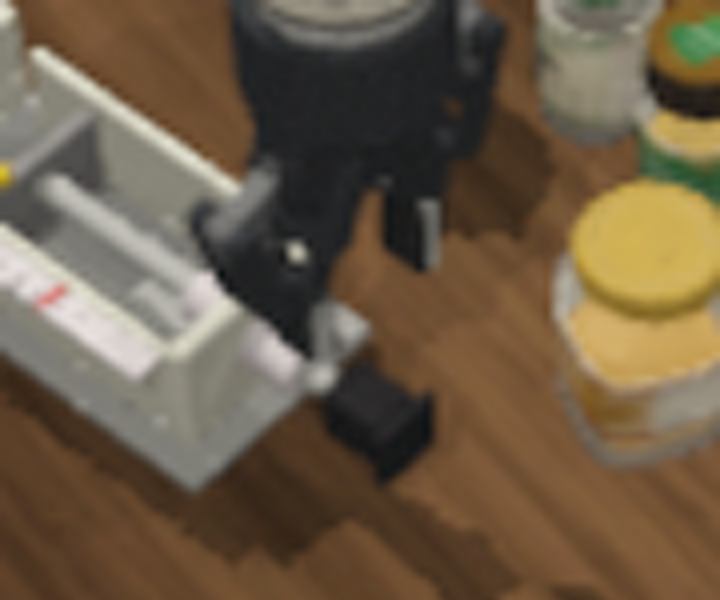

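The jaws hang open above the knob, with tips at about (294,224) and (309,213) and the knob at (302,232). The jar is clear. A projection check comes before going down.

```bash
python3 - <<'E'
from h import *
T=arm.get_state()["tcp_pos"]; f=lambda P:((proj("side",np.array(P))[0]-[255,180]+.5)*8-.5).round(0)
Q=R.from_euler("z",.2223); G=np.array([T[0],T[1],.045])
print("tip mid",f(T)," grasp low",f(G))
for L in [(.015,-.020,.015),(-.015,-.020,-.015),(.015,-.02,-.015),(-.012,.010,.013),(0,.010,0)]: print(L,f(G+Q.apply(L)))
E
```

```text
tip mid [360. 310.]  grasp low [365. 411.]
(0.015, -0.02, 0.015) [433. 390.]
(-0.015, -0.02, -0.015) [379. 489.]
(0.015, -0.02, -0.015) [434. 439.]
(-0.012, 0.01, 0.013) [322. 395.]
(0, 0.01, 0) [345. 397.]
```

It matches the knob flange corners to within about 1 mm. I go down and close.

```bash
python3 -m creep '{"claw":[55,55,55,55,55,0,0,0],"delta_pos":[[0,0,-0.15],[0,0,-0.15],[0,0,-0.15],[0,0,-0.07],[0,0,0],[0,0,0],[0,0,0],[0,0,0]],"angular":[[0,0,0],[0,0,0],[0,0,0],[0,0,0],[0,0,0],[0,0,0],[0,0,0],[0,0,0]]}' 60
python3 -m creep '{"claw":[0,0,0,0,0,0,0,0],"delta_pos":[[0,0,0],[0,0,0],[0,0,0],[0,0,0],[0.006,-0.026,0],[0.006,-0.026,0],[0.006,-0.026,0],[0,0,0]],"angular":[[0,0,0],[0,0,0],[0,0,0],[0,0,0],[0,0,0],[0,0,0],[0,0,0],[0,0,0]]}'
```

```text
t: 20.2
tcp_pos: [0.5242, -0.0472, 0.0277]
tool_rot: [0.624, 0.781, 0.001, 0.001]
contact_force: [0.0, -0.2, 5.4]
finger_gap: 0.274
grip_force: 59.3
t: 21.2
tcp_pos: [0.5264, -0.0571, 0.0276]
tool_rot: [0.624, 0.781, 0.002, -0.001]
contact_force: [-1.9, 3.5, 8.4]
finger_gap: 0.274
grip_force: 59.9
```

```bash
python3 -m creep '{"claw":[0,0,0,0,0,0,0,0],"delta_pos":[[0.01,-0.046,0.005],[0.01,-0.046,0],[0.01,-0.046,0],[0.01,-0.046,0],[0.01,-0.046,0],[0.01,-0.046,0],[0,0,0],[0,0,0]],"angular":[[0,0,0],[0,0,0],[0,0,0],[0,0,0],[0,0,0],[0,0,0],[0,0,0],[0,0,0]]}'
python3 - <<'E'
from h import *
T=arm.get_state()["tcp_pos"]; print((T[:2]-[.5242,-.0472])@[.2205,-.9754],arm.get_state()["contact_force"])
up=lambda a,k:cv2.resize(a[:,:,::-1],None,fx=k,fy=k,interpolation=cv2.INTER_CUBIC)
cv2.imwrite("pics/d.png",up(C["side"]["image"][165:240,220:320],8)[:600])
E
```

```text
t: 22.2
tcp_pos: [0.5349, -0.095, 0.0276]
tool_rot: [0.624, 0.782, 0.003, -0.003]
contact_force: [-0.1, 9.6, 7.6]
finger_gap: 0.272
grip_force: 59.8
0.048924119610462016 [-1.12030035 10.14880181  7.5491002 ]
```

View pics/d.png

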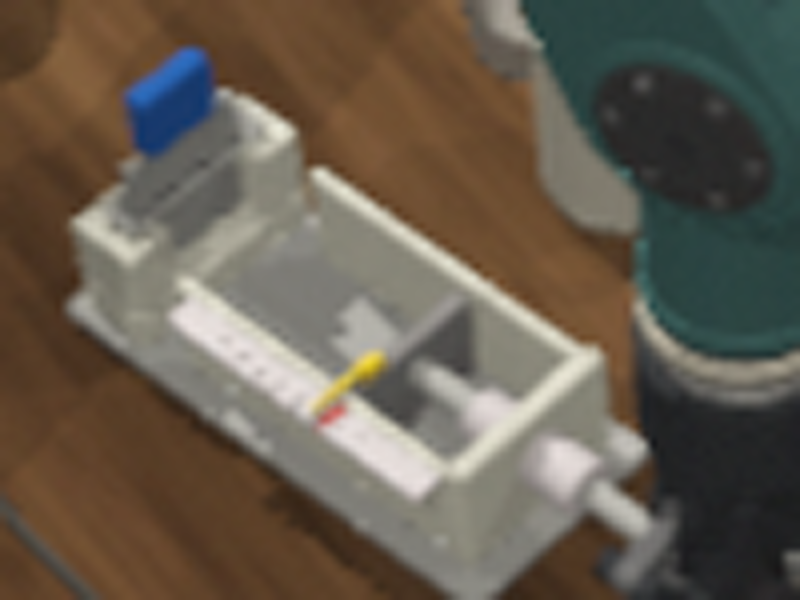

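The pointer tip is at about (260,217), some 5 mm short of the red line at (262,217). That agrees with the TCP travel of 49 mm, so I draw about 6 mm more.

```bash
python3 -m creep '{"claw":[0,0,0,0,0,0,0,0],"delta_pos":[[0.0045,-0.0195,0],[0.0045,-0.0195,0],[0,0,0],[0,0,0],[0,0,0],[0,0,0],[0,0,0],[0,0,0]],"angular":[[0,0,0],[0,0,0],[0,0,0],[0,0,0],[0,0,0],[0,0,0],[0,0,0],[0,0,0]]}'
python3 - <<'E'
from h import *
s=arm.get_state(); T=s["tcp_pos"]; print((T[:2]-[.5242,-.0472])@[.2205,-.9754],s["contact_force"],s["grip_force"])
def tip(im):  # yellow centroid of pointer
    x,y=235,190; m=cv2.inRange(cv2.cvtColor(im[y:y+40,x:x+45],cv2.COLOR_RGB2HSV),(20,140,120),(32,255,255)); M=cv2.moments(m,True)
    return np.array([M["m10"]/M["m00"]+x,M["m01"]/M["m00"]+y]),M["m00"]
a,n=tip(cv2.imread("pics/side0.png")[:,:,::-1]); b,m=tip(C["side"]["image"]); print(a,n,b,m)
# mm of travel along slicer -y from yellow centroid shift (pointer height ~ .066)
A=atz("side",a,.068);B=atz("side",b,.068); print(np.linalg.norm(B-A),B-A)
im=C["side"]["image"][165:240,220:320]; r=cv2.inRange(cv2.cvtColor(im,cv2.COLOR_RGB2HSV),(170,90,90),(180,255,255)); print(np.argwhere(r)[:,::-1].tolist())
cv2.imwrite("pics/e.png",cv2.resize(im[:,:,::-1],None,fx=8,fy=8,interpolation=cv2.INTER_CUBIC))
E
```

```text
t: 23.3
tcp_pos: [0.536, -0.0999, 0.0276]
tool_rot: [0.623, 0.782, 0.004, -0.004]
contact_force: [-0.6, 10.7, 7.5]
finger_gap: 0.269
grip_force: 59.9
0.05398870290708747 [-1.24082984  9.91799937  7.92954838] 59.87230718135834
[253.44444444 202.33333333] 9.0 [265.18181818 212.45454545] 11.0
0.05405050927550527 [ 0.00724648 -0.05356254  0.        ]
[]
```

View pics/e.png

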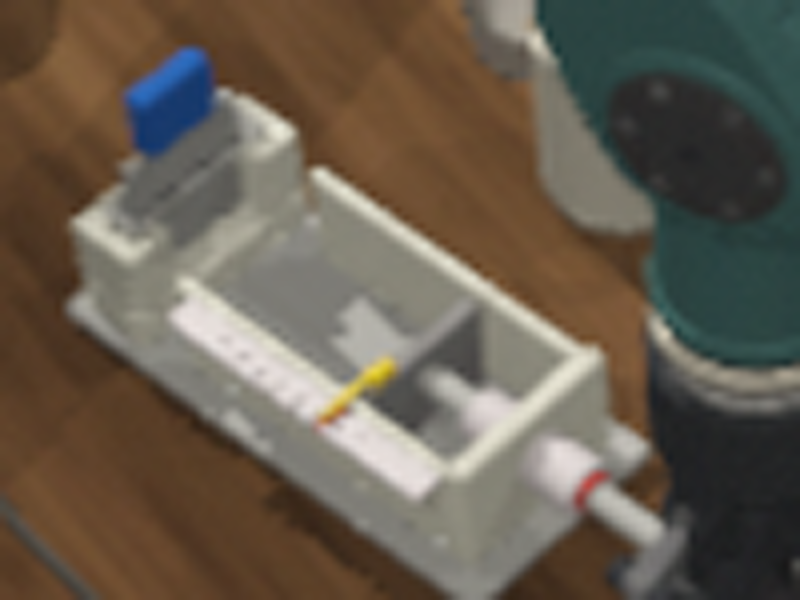

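The pointer stands on the red line and the red ring is just out of the tube, at about (294,226). Travel is about 54 mm and the plate is still home. One hold call checks steadiness, then I hand in.

```bash
python3 -m creep '{"claw":[0,0,0,0,0,0,0,0],"delta_pos":[[0.001,-0.004,0],[0,0,0],[0,0,0],[0,0,0],[0,0,0],[0,0,0],[0,0,0],[0,0,0]],"angular":[[0,0,0],[0,0,0],[0,0,0],[0,0,0],[0,0,0],[0,0,0],[0,0,0],[0,0,0]]}'
python3 -c "
from bench import arm
import numpy as np
s=arm.get_state(); d=(s['tcp_pos'][:2]-[.5242,-.0472])@np.array([.2205,-.9754]); print(d,s['grip_force'],s['contact_force'])
if .052<d<.058 and s['grip_force']>20: print(arm.close_job())"
```

```text
t: 24.4
tcp_pos: [0.5361, -0.1002, 0.0276]
tool_rot: [0.623, 0.782, 0.004, -0.005]
contact_force: [-1.7, 11.1, 8.3]
finger_gap: 0.27
grip_force: 60.1
0.05427223625707428 60.056869983673096 [-1.68684728 11.14218777  8.34887983]
the job is handed in; nothing more can be done
None
```

The job is handed in: the plate is fully home in the slot and let go, and the knob is held with the rod drawn out about 54 mm, pointer on the red line; no verdict was shown.

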